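# Couple the board-holder head to its ball mount

## Task

Pick up the board-holder head by its square stem, set its socket over the ball of the bench mount with the tail lying along the mount's plate, and press it down past the spring catches until it sits fully home and flat on the plate. Then let go and press the latch lever down as far as it goes, so the head is locked on. Feel your way and stay gentle, without ramming or dropping the head on the mount, and leave the other things on the bench where they are.

Things in the scene. Friction and masses are not known exactly. Their poses are not given: they have to be found in the camera images.
- mount: Ball mount, fixed to the bench. Origin on the ball's vertical axis at bench level; z up, x towards the end where the head's tail must lie. Foot 130x84x10 mm; above it on a column a flat rubber-faced plate (x -40 to 86, y +-30, 8 thick) carries a steel ball, 30 mm diameter, on a 12 mm neck over the origin; ball centre 24 mm, ball top 39 mm above the plate's upper face. It does not yield.
- plate_end (a point): Point at bench level, 72 mm along the mount's x from the ball axis, under where the lever pad ends up. The plate's upper face stands anywhere from 48 to 88 mm above the bench: it is set by hand anew each time and NOT measured, so it must be found by feel (or seen).
- stem (a point): Centre of the grip stem of the loose board-holder head (about 0.45 kg, starts upright on the bench): upright block 30 mm along x, 26 mm along y, 46 mm high. Axes: z up, x towards the tail. The head's flat underside is 72 mm below; when home it lies on the plate, so this point is then 72 mm above the plate's upper face, over the ball's axis.
- socket (a point): Centre of the socket's mouth, at the head's underside on the stem's axis. Octagonal socket body 51 mm across, 50 mm high, bore 34 mm across flats for the 30 mm ball. Two rails (34 mm over both, 30 high) run from it as a tail to x = 82 mm. The ball enters the mouth from 39 mm above home.
- catches (a point): Middle between two spring bars across the bore, at its +y and -y sides, 15 mm above the underside. They meet the ball about 17 mm before home and hold the head up against its weight; about 6 to 11 N down, its weight of 4 to 5.5 N included, takes it past them by 8 mm before home (snapping over can kick 16 N for a moment); then a hard stop. Force between head or lever and mount must stay under 60 N.
- lever_pad (a point): Middle of the upper face of the lever's black thumb pad (22 mm along the lever, 26 wide, 7 thick). The lever's hinge runs along the head's y, 26 mm towards the tail from the stem's axis, 29 mm below stem; this point is 46 mm out along the lever. Starts raised; fully down it is 72 mm from the stem's axis and 21.5 mm below stem.
- lever (a joint): Angle of the latch lever, rad: 0 raised (37 deg above level), 0.65 fully down, level (hard stop). Stiff, stays where left, takes about 3 to 10 N on the pad. Its pawl swings under the ball; the lever cannot come fully down unless the head is home.
- tweezers_steel_mid (a point): Centre of a bystander to be left alone: steel tweezers lying flat, 116x14x11 mm.
- kapton_roll_mid (a point): Centre of a bystander to be left alone: flat amber tape roll, 80 across, 12 high mm.
- solder_spool_mid (a point): Centre of a bystander to be left alone: spool of solder wire standing on end, 49 across, 36 high mm.
- marker_black_mid (a point): Centre of a bystander to be left alone: black marker pen lying, 130x10x12 mm.
- esd_brush_mid (a point): Centre of a bystander to be left alone: flat black brush lying, 142x24x9 mm.
- standoff_0_mid (a point): Centre of a bystander to be left alone: small brass hex standoff lying, 31x10x9 mm.

How it is judged:
By the outcome, as a careful person would: the job done as asked, in the order asked, and still so for the second after the job is handed in, with the robot touching nothing.
It also fails if it takes over 70 s, if anything falls off the work surface, if the arm or the gripper's body presses on something with over 40 N, if the wrist force passes 120 N, or if a joint passes its speed limit or range.

## Robot

A 6-joint arm with a two-finger parallel gripper is mounted at the origin on a cart in front of the work surface, level with it; the furniture and walls round the work are solid. World frame = base frame: x ahead of the robot, y to its left, z up, the work surface at z = 0. Lengths are in m, angles in degrees, forces in N, time in s.
With the tool pointing down it reaches from about 0.35 to 0.875 m from the base axis. Payload 4.2 kg.
Tool frame: the origin (TCP) lies at the very end of the fingers, on their centre line; the grasp point (between the pads) lies 19 mm behind it; z points along the fingers, y is the direction in which the jaws open and shut (so a half turn about z gives the same grasp; the last joint's range is limited). The gripper opens to 87 mm and grips with 3 to 60 N. Pads are 19 mm wide; open, the fingers measure 117 mm over their backs; the gripper's body (75 mm by 190 mm) begins 51 mm behind the grasp point.
Start: joints at [87.41, 22.042, 0.453, 0, -68.411, -14.817], TCP at [0.187, 0.596, 0.223] pointing down, gripper open.
Joint ranges: [-179.83, 179.83], [-69.29, 118.12], [-61.27, 80.66], [-181.25, 117.63], [-171.15, -9.14], [-177.46, 177.46]. Speed limits (degrees/s): [159.86, 159.86, 180, 180, 180, 180].

## Interface

Orientations are given as a 3x3 rotation matrix whose columns are the frame's x, y, z axes.
In Python, from station import r gives the robot as it stands.
- The arm moves only by the tool play_rows, never from a script. Its argument "commands" is a list of rows, each an object with "angular": the turn, a rotation vector about the tool's x, y, z in degrees, a list of three; "dp": the shift along the tool's x, y, z in m, a list of three; "hand": the opening in per cent of the stroke, from 0 (shut) to 100 (fully open). A call has 1 to 5 rows; each row shifts and turns the commanded pose from where the row before left it, along the tool's axes as they then stand; what a row does not reach is not made up. A row lasts 1/8 s, in which the tool goes at most 62.5 mm and 10.7 degrees, less where a joint would pass 70% of its speed; a pose out of reach is approached as far as the arm can. A call with a gripper value outside its range is refused whole. The fingers move at their own pace and stop on an object; the grip force is fixed at half the most. Time passes only in rows, so rows that do not move let the fingers close. It gives the time, the measured TCP pose, the force and the opening at its end, in the units of the state.
- r.sense(): the state, without advancing time (a new reading comes with each control period).
- r.capture(name): name is "scene" or "top"; returns a dict with "frame" (480x640x3 uint8, red, green, blue), "range_z" (480x640 float32, m along the optical axis (not along the pixel's ray), 0 where there is no reading), "fx", "fy", "cx", "cy" (pixels), "position" and "attitude" of the camera in the world. Camera axes: x right, y down, z forward; pixel columns grow to the right and rows downward; lengths in m; the calibration is good to about 2 mm. A picture is of the moment at which its call begins.
- r.finish_job(): hands the job in, once; it reports no verdict.
Trained networks look in a picture, given as the dict that the camera call returned (one of the last four; its "shot" number tells which), for a name from the list of things; names that differ only in an ending like _2 or _b are one class to them, and where a whole thing is asked for, a point or a joint stands for the part that bears it (a point fixed in the world has none). Each returns a list of dicts, best first, with "score" (0 to 1); they miss things now and then, are a little off and sometimes report something else, mostly with a low value. They report only what shows in the picture. A call takes as long as a camera call.
- r.find_in(target, picture): "extent" ([left, top, right, bottom] in pixels, round what is visible of it).
The state is a dict: "time_s": time; "joints": joint angles; "joint_velocities": joint speeds; "effort": joint torques, N m; "tcp_pos": TCP position; "ee_rot": TCP orientation; "wrist_force": force on the tool from outside, world axes, zero at the start; "moment": the same for the moment, N m; "gripper_width": opening from 0.0 (shut) to 1.0 (fully open).
Only numpy, scipy, OpenCV 4.12 (cv2) and the standard library are available. Lean on these libraries where they do the work, as an engineer would, in place of code of your own. Each camera call takes 0.05 s, during which the arm holds its last target. There are 200 camera calls.

## Working session

There is one attempt and no reset: what is moved stays moved. The work goes in short steps, Python scripts to look and compute and a tool call to move; the robot and the scene stay as the last step left them, time stands still between calls to the robot, and variables do not carry over. Pictures are saved under pics/ and viewed, about 8 in all and at most 12, crops included, and the job is handed in when it is done.

Besides the shell and the picture viewer there is one more tool, called after "Emit:" by a JSON object that holds its "fn" and its "kwargs", one argument or row to a line. play_rows: Moves the arm, as the interface text tells. Its arguments: {"type":"object","properties":{"commands":{"type":"array","items":{"type":"object","properties":{"angular":{"type":"array","items":{"type":"number"}},"dp":{"type":"array","items":{"type":"number"}},"hand":{"type":"number"}}}}},"required":["commands"]}

```bash
mkdir -p pics; ls; cat > h.py <<'E'
import numpy as np, cv2
from station import r
def save(p,n,crop=None,s=1):
    f=p["frame"][:,:,::-1]
    if crop: a,b,c,d=crop; f=f[b:d,a:c]
    if s!=1: f=cv2.resize(f,None,fx=s,fy=s,interpolation=cv2.INTER_CUBIC)
    cv2.imwrite(f"pics/{n}.png",f)
def cloud(p):
    z=p["range_z"]; v,u=np.mgrid[:z.shape[0],:z.shape[1]]
    c=np.stack([(u-p["cx"])*z/p["fx"],(v-p["cy"])*z/p["fy"],z],-1)
    w=c@np.array(p["attitude"]).T+np.array(p["position"])
    w[z==0]=np.nan
    return w
E
python3 - <<'E'
from h import *
s=r.sense(); print({k:np.round(v,3).tolist() for k,v in s.items()})
for n in("scene","top"):
    p=r.capture(n); save(p,n+"0"); w=cloud(p)
    print(n,p["fx"],p["cx"],p["cy"],np.round(p["position"],3),np.round(p["attitude"],3).tolist())
    for t in("mount","stem","lever_pad","socket","solder_spool_mid","kapton_roll_mid"):
        for d in r.find_in(t,p)[:2]:
            e=np.array(d["extent"]).round().astype(int); q=w[max(e[1],0):e[3],max(e[0],0):e[2]].reshape(-1,3)
            q=q[~np.isnan(q[:,0])]
            print(t,round(d["score"],2),e,np.round(np.median(q,0),3) if len(q) else None, np.round(np.percentile(q[:,2],98),3) if len(q) else None)
E
```

```text
pics
{'time_s': 0.0, 'joints': [87.41, 22.09, 0.38, -0.029, -68.411, -14.817], 'joint_velocities': [-0.009, 0.017, -0.094, 0.008, -0.044, -0.036], 'effort': [-0.001, -39.066, 18.741, 4.22, 0.011, -0.0], 'tcp_pos': [0.187, 0.596, 0.221], 'ee_rot': [[0.954, -0.299, -0.001], [-0.299, -0.954, -0.002], [0.0, 0.002, -1.0]], 'wrist_force': [0.037, 0.038, 0.344], 'moment': [-0.015, -0.028, -0.056], 'gripper_width': 1.003}
scene 464.0498737385379 325.94632406531787 241.7862417115422 [-0.018 -0.267  0.783] [[0.658, -0.509, 0.556], [-0.753, -0.437, 0.491], [-0.007, -0.742, -0.671]]
mount 0.73 [310 250 368 318] [0.519 0.167 0.009] 0.106
stem 0.63 [398 326 456 390] [ 0.49  -0.079  0.002] 0.095
lever_pad 0.64 [412 350 431 370] [ 0.467 -0.074  0.044] 0.078
socket 0.8 [399 328 452 389] [ 0.488 -0.078  0.007] 0.095
solder_spool_mid 0.84 [337 229 358 252] [0.648 0.251 0.032] 0.114
solder_spool_mid 0.72 [398 326 456 389] [ 0.491 -0.079  0.002] 0.095
kapton_roll_mid 0.86 [212 254 246 283] [0.411 0.421 0.002] 0.014
top 432.98540162288054 315.36440262047273 239.0265394123796 [0.404 0.247 1.238] [[0.002, -0.994, 0.109], [-1.0, -0.002, -0.001], [0.001, -0.109, -0.994]]
mount 0.84 [321 218 360 271] [0.521 0.179 0.063] 0.11
lever_pad 0.67 [425 259 434 273] [ 0.463 -0.07   0.031] 0.078
lever_pad 0.56 [324 223 358 270] [0.515 0.178 0.073] 0.11
socket 0.56 [419 241 444 278] [ 0.48  -0.074  0.029] 0.095
solder_spool_mid 0.62 [306 193 324 210] [0.644 0.249 0.034] 0.039
solder_spool_mid 0.52 [322 222 361 270] [0.517 0.176 0.072] 0.11
```

```bash
python3 - <<'E'
from h import *
a=cv2.imread("pics/scene0.png")[210:410,200:500]; b=cv2.imread("pics/top0.png")[180:300,290:470]
cv2.imwrite("pics/c1.png",np.vstack([cv2.resize(a,(600,400),interpolation=2)[:, :],cv2.resize(b[:,:],(600,400),interpolation=2)])[:800] )
cv2.imwrite("pics/c1.png",np.hstack([cv2.resize(a,(400,267),interpolation=2),cv2.resize(b,(400,267),interpolation=2)]))
p=r.capture("top"); w=cloud(p); q=r.capture("scene"); x=cloud(q)
for nm,W in(("top",w),("scene",x)):
  P=W.reshape(-1,3)
  def box(c,rad,lo,hi):
    m=(np.hypot(P[:,0]-c[0],P[:,1]-c[1])<rad)&(P[:,2]>lo)&(P[:,2]<hi); return P[m]
  for c,rad,hi in(((0.52,0.175),.12,.15),((0.485,-.077),.12,.12)):
    Q=box(c,rad,.008,hi); hs,ed=np.histogram(Q[:,2],bins=np.arange(.008,.13,.004)); print(nm,[(round(e,3),h) for e,h in zip(ed,hs) if h])
  for lo,hi,c,l in((.045,.095,(0.52,.175),'plate'),(.1,.125,(.52,.175),'ball'),(.085,.12,(.485,-.077),'stem'),(.02,.085,(.485,-.077),'tail')):
    Q=box(c,.12,lo,hi)
    if len(Q)>4:
      rc=cv2.minAreaRect((Q[:,:2]*1000).astype(np.float32)); print(nm,l,len(Q),np.round(Q.mean(0),4),np.round(rc[0],1),np.round(rc[1],1),round(rc[2],1),'z',np.round(np.percentile(Q[:,2],[50,98]),4))
E
```

```text
top [(np.float64(0.008), np.int64(202)), (np.float64(0.012), np.int64(38)), (np.float64(0.016), np.int64(6)), (np.float64(0.02), np.int64(10)), (np.float64(0.024), np.int64(1)), (np.float64(0.028), np.int64(1)), (np.float64(0.032), np.int64(2)), (np.float64(0.068), np.int64(88)), (np.float64(0.072), np.int64(526)), (np.float64(0.076), np.int64(301)), (np.float64(0.08), np.int64(13)), (np.float64(0.092), np.int64(1)), (np.float64(0.096), np.int64(2)), (np.float64(0.1), np.int64(11)), (np.float64(0.104), np.int64(25)), (np.float64(0.108), np.int64(35)), (np.float64(0.112), np.int64(22)), (np.float64(0.116), np.int64(2))]
top [(np.float64(0.008), np.int64(26)), (np.float64(0.012), np.int64(16)), (np.float64(0.016), np.int64(17)), (np.float64(0.02), np.int64(18)), (np.float64(0.024), np.int64(41)), (np.float64(0.028), np.int64(60)), (np.float64(0.032), np.int64(11)), (np.float64(0.036), np.int64(9)), (np.float64(0.04), np.int64(15)), (np.float64(0.044), np.int64(62)), (np.float64(0.048), np.int64(74)), (np.float64(0.052), np.int64(32)), (np.float64(0.056), np.int64(15)), (np.float64(0.06
[... 1850 characters left out ...]
64(0.06), np.int64(46)), (np.float64(0.064), np.int64(35)), (np.float64(0.068), np.int64(60)), (np.float64(0.072), np.int64(82)), (np.float64(0.076), np.int64(54)), (np.float64(0.08), np.int64(29)), (np.float64(0.084), np.int64(30)), (np.float64(0.088), np.int64(37)), (np.float64(0.092), np.int64(146)), (np.float64(0.096), np.int64(32))]
scene plate 1132 [0.5072 0.1665 0.0752] [516.4 172. ] [128.3  60.7] 14.6 z [0.0753 0.0787]
scene ball 127 [0.5356 0.1747 0.108 ] [536.4 176.2] [24.  27.9] 36.5 z [0.1083 0.1149]
scene stem 241 [ 0.5053 -0.0899  0.0932] [507.3 -89. ] [26.7 30.8] 71.6 z [0.094  0.0978]
scene tail 1218 [ 0.4749 -0.0847  0.0472] [480.1 -80.9] [ 50.6 106.7] 72.9 z [0.0483 0.0812]
```

View pics/scene0.png

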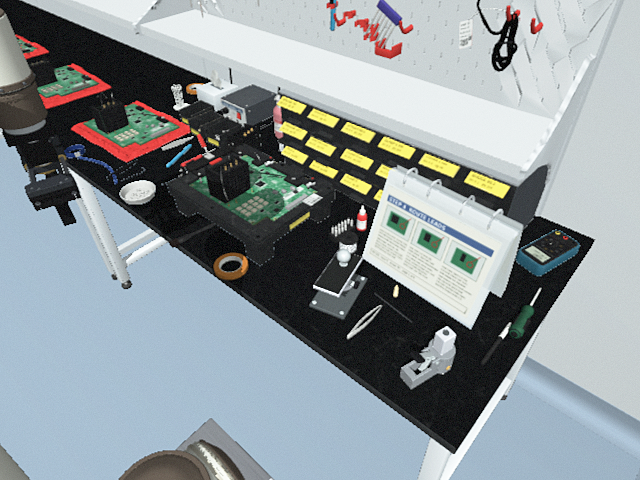

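View pics/c1.png

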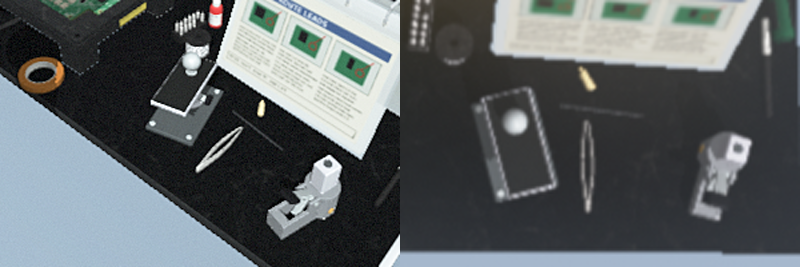

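The scene shows the head lower right (stem at about px 445,335, tail toward the lower left) and the mount at (340,275) with the ball at its far end. The flip chart stands behind both, so I'll check its clearance.

```bash
python3 - <<'E'
from h import *
P=np.vstack([cloud(r.capture(n)).reshape(-1,3) for n in("top","scene")])
Q=P[(P[:,2]>.13)&(P[:,0]>.35)&(P[:,0]<.8)&(P[:,1]>-.3)&(P[:,1]<.45)]
for y in np.arange(-.3,.45,.05):
    m=(Q[:,1]>=y)&(Q[:,1]<y+.05); q=Q[m]
    if len(q)>3: print(round(y,2),'minx',np.round(q[:,0].min(),3),'x z>.2',np.round(q[q[:,2]>.2][:,0].min(initial=9),3),'zmax(x<.7)',np.round(q[q[:,0]<.7][:,2].max(initial=0),3))
# plate plane & ball sphere
from scipy.optimize import least_squares
for n in("top","scene"):
    p=r.capture(n); W=cloud(p).reshape(-1,3)
    d=W-[.5174,.1714,0]; ax=np.array([-.9686,-.2487]); u=d[:,:2]@ax; v=d[:,0]*.2487-d[:,1]*.9686
    m=(abs(u)<60)&(abs(v)<.028)&(u>-.0)&(u<.06)&(W[:,2]>.06)&(W[:,2]<.09)
    print(n,'plate z',W[m].mean(0),W[m][:,2].std()/m.sum()**.5)
    B=W[(np.hypot(W[:,0]-.539,W[:,1]-.177)<.02)&(W[:,2]>.085+.005)&(W[:,2]<.125)]
    f=least_squares(lambda c:np.linalg.norm(B-c,axis=1)-.015,[.539,.177,.099],loss='soft_l1',f_scale=.003); print('ball',f.x,len(B))
E
```

```text
-0.15 minx 0.67 x z>.2 0.686 zmax(x<.7) 0.223
-0.1 minx 0.657 x z>.2 0.683 zmax(x<.7) 0.236
-0.05 minx 0.658 x z>.2 0.688 zmax(x<.7) 0.226
-0.0 minx 0.663 x z>.2 0.691 zmax(x<.7) 0.235
0.05 minx 0.668 x z>.2 0.693 zmax(x<.7) 0.227
0.1 minx 0.67 x z>.2 0.696 zmax(x<.7) 0.208
0.15 minx 0.673 x z>.2 0.702 zmax(x<.7) 0.199
0.2 minx 0.789 x z>.2 0.789 zmax(x<.7) 0.0
0.25 minx 0.789 x z>.2 0.789 zmax(x<.7) 0.0
0.3 minx 0.788 x z>.2 0.789 zmax(x<.7) 0.0
0.35 minx 0.788 x z>.2 0.789 zmax(x<.7) 0.0
0.4 minx 0.776 x z>.2 0.788 zmax(x<.7) 0.0
top plate z [0.48816262 0.16404059 0.07511216] 0.00010556068836449178
ball [0.54085331 0.17719115 0.09880221] 99
scene plate z [0.48745361 0.16317481 0.07537145] 6.205301713957116e-05
ball [0.54041198 0.17866357 0.0993074 ] 149
```

Emit:
{"fn": "play_rows", "kwargs": {
  "commands": [
    {"dp": [0.0365, 0.0398, -0.012], "hand": 100},
    {"dp": [0.0365, 0.0398, -0.012]},
    {"dp": [0.0365, 0.0398, -0.006]},
    {"dp": [0.0365, 0.0398, 0]},
    {"dp": [0.0365, 0.0398, 0]}
  ]
}}

```text
$.commands[0]: bad value
```

Emit:
{"fn": "play_rows", "kwargs": {
  "commands": [
    {"dp": [0.0365, 0.0398, 0]},
    {"dp": [0.0365, 0.0398, 0]},
    {"dp": [0.0365, 0.0398, 0]},
    {"dp": [0.0365, 0.0398, 0]},
    {"dp": [0.0365, 0.0398, 0]}
  ]
}}

```text
$.commands[0]: bad value
```

Emit:
{"fn": "play_rows", "kwargs": {
  "commands": [
    {"dp": [0.0365, 0.0398, 0.01]},
    {"dp": [0.0365, 0.0398, 0.02]},
    {"dp": [0.0365, 0.0398, 0.02]},
    {"dp": [0.0365, 0.0398, 0.02]},
    {"dp": [0, 0, 0]}
  ]
}}

```text
$.commands[0]: bad value
```

Emit:
{"fn": "play_rows", "kwargs": {
  "commands": [
    {"angular": [0, 0, 0], "dp": [0.0365, 0.0398, -0.012], "hand": 100},
    {"angular": [0, 0, 0], "dp": [0.0365, 0.0398, -0.012], "hand": 100},
    {"angular": [0, 0, 0], "dp": [0.0365, 0.0398, -0.006], "hand": 100},
    {"angular": [0, 0, 0], "dp": [0.0365, 0.0398, 0], "hand": 100},
    {"angular": [0, 0, 0], "dp": [0.0365, 0.0398, 0], "hand": 100}
  ]
}}

```text
time_s: 1.62
tcp_pos: [0.302, 0.3503, 0.2529]
ee_rot: [[0.954, -0.299, 0.0], [-0.299, -0.954, 0.001], [0.0, -0.001, -1.0]]
wrist_force: [0.9, -0.6, -0.0]
gripper_width: 1.001
```

Emit:
{"fn": "play_rows", "kwargs": {
  "commands": [
    {"angular": [0, 0, 0], "dp": [0.0365, 0.0398, 0], "hand": 100},
    {"angular": [0, 0, 0], "dp": [0.0365, 0.0398, 0], "hand": 100},
    {"angular": [0, 0, 0], "dp": [0.0365, 0.0398, 0], "hand": 100},
    {"angular": [0, 0, 0], "dp": [0.0365, 0.0398, 0], "hand": 100},
    {"angular": [0, 0, 0], "dp": [0.0365, 0.0398, 0], "hand": 100}
  ]
}}

```text
time_s: 2.25
tcp_pos: [0.4167, 0.1058, 0.2531]
ee_rot: [[0.954, -0.299, 0.001], [-0.299, -0.954, 0.001], [0.001, -0.001, -1.0]]
wrist_force: [0.8, 0.8, -0.2]
gripper_width: 0.999
```

Emit:
{"fn": "play_rows", "kwargs": {
  "commands": [
    {"angular": [0, 0, 0], "dp": [0.0365, 0.0398, 0.01], "hand": 100},
    {"angular": [0, 0, 0], "dp": [0.0365, 0.0398, 0.02], "hand": 100},
    {"angular": [0, 0, 0], "dp": [0.0365, 0.0398, 0.02], "hand": 100},
    {"angular": [0, 0, 0], "dp": [0.0365, 0.0398, 0.02], "hand": 100},
    {"angular": [0, 0, 0], "dp": [0, 0, 0], "hand": 100}
  ]
}}

```text
time_s: 2.88
tcp_pos: [0.5076, -0.0911, 0.1803]
ee_rot: [[0.953, -0.304, -0.004], [-0.304, -0.953, -0.001], [-0.004, 0.002, -1.0]]
wrist_force: [-0.5, 0.3, 0.2]
gripper_width: 1.002
```

```bash
python3 - <<'E'
from h import *
s=r.sense(); print(s["tcp_pos"],np.round(s["joints"],1),np.round(s["ee_rot"],3).tolist())
p=r.capture("scene"); save(p,"s1",(330,230,530,430),3)
W=cloud(p).reshape(-1,3)
for lo,hi in((.08,.1),(.083,.094)):
    Q=W[(np.hypot(W[:,0]-.508,W[:,1]+.089)<.026)&(W[:,2]>lo)&(W[:,2]<hi)]
    rc=cv2.minAreaRect((Q[:,:2]*1000).astype(np.float32)); print(len(Q),rc)
Q=W[(np.hypot(W[:,0]-.47,W[:,1]+.077)<.07)&(W[:,2]>.024)&(W[:,2]<.036)]
rc=cv2.minAreaRect((Q[:,:2]*1000).astype(np.float32)); print('rails',len(Q),rc)
E
```

```text
[ 0.50760263 -0.09110503  0.18030274] [  7.9  13.7 -18.2  -0.  -58.4  64.4] [[0.953, -0.304, -0.004], [-0.304, -0.953, -0.001], [-0.004, 0.002, -1.0]]
272 ((507.4029541015625, -89.15941619873047), (27.034339904785156, 29.482078552246094), 71.43495178222656)
136 ((507.5001220703125, -88.86199188232422), (26.363861083984375, 29.486846923828125), 71.92507934570312)
rails 362 ((474.10748291015625, -81.73583984375), (37.0175895690918, 97.49269104003906), 68.04051208496094)
```

View pics/s1.png

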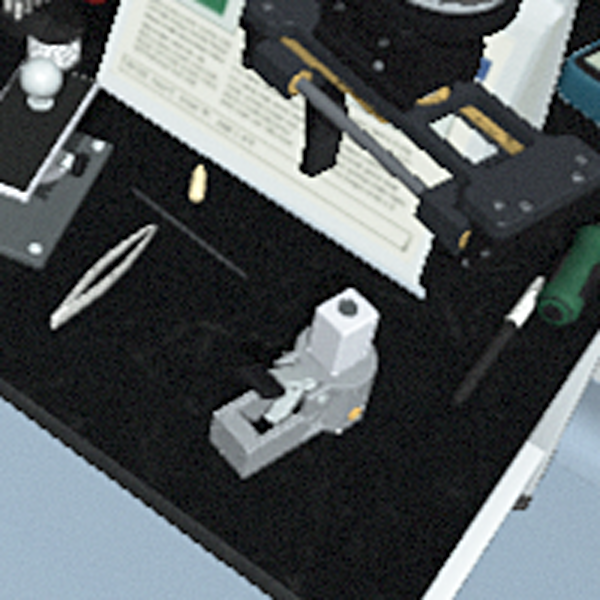

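The gripper hovers over the stem, and the head is undisturbed at image (345,330). Descending to grip it.

Emit:
{"fn": "play_rows", "kwargs": {
  "commands": [
    {"angular": [0, 0, 0], "dp": [0, -0.0015, 0.04], "hand": 100},
    {"angular": [0, 0, 0], "dp": [0, 0, 0.04], "hand": 100},
    {"angular": [0, 0, 0], "dp": [0, 0, 0.03], "hand": 100},
    {"angular": [0, 0, 0], "dp": [0, 0, 0.012], "hand": 100},
    {"angular": [0, 0, 0], "dp": [0, 0, 0], "hand": 60}
  ]
}}

```text
time_s: 3.55
tcp_pos: [0.5085, -0.0861, 0.0609]
ee_rot: [[0.955, -0.298, 0.0], [-0.298, -0.955, -0.0], [0.0, 0.0, -1.0]]
wrist_force: [0.2, -0.1, 0.2]
gripper_width: 0.945
```

Emit:
{"fn": "play_rows", "kwargs": {
  "commands": [
    {"angular": [0, 0, 0], "dp": [0, 0, 0], "hand": 25},
    {"angular": [0, 0, 0], "dp": [0, 0, 0], "hand": 15},
    {"angular": [0, 0, 0], "dp": [0, 0, 0], "hand": 15},
    {"angular": [0, 0, 0], "dp": [0, 0, 0], "hand": 15},
    {"angular": [0, 0, 0], "dp": [0, 0, 0], "hand": 15}
  ]
}}

```text
time_s: 4.18
tcp_pos: [0.5083, -0.0868, 0.0606]
ee_rot: [[0.954, -0.299, 0.0], [-0.299, -0.954, 0.0], [0.0, -0.0, -1.0]]
wrist_force: [-0.8, 0.2, 0.4]
gripper_width: 0.402
```

Emit:
{"fn": "play_rows", "kwargs": {
  "commands": [
    {"angular": [0, 0, 0], "dp": [0, 0.0025, 0], "hand": 40},
    {"angular": [0, 0, 0], "dp": [0, 0, 0], "hand": 15},
    {"angular": [0, 0, 0], "dp": [0, 0, 0], "hand": 15},
    {"angular": [0, 0, 0], "dp": [0, 0, 0], "hand": 15},
    {"angular": [0, 0, 0], "dp": [0, 0, 0], "hand": 15}
  ]
}}

```text
time_s: 4.8
tcp_pos: [0.5078, -0.089, 0.0605]
ee_rot: [[0.954, -0.299, 0.0], [-0.299, -0.954, 0.0], [0.0, -0.0, -1.0]]
wrist_force: [0.2, 1.4, -0.8]
gripper_width: 0.3
```

Emit:
{"fn": "play_rows", "kwargs": {
  "commands": [
    {"angular": [0, 0, 0], "dp": [0, 0, 0], "hand": 15},
    {"angular": [0, 0, 0], "dp": [0, 0, -0.01], "hand": 15},
    {"angular": [0, 0, 0], "dp": [0, 0, -0.02], "hand": 15},
    {"angular": [0, 0, 0], "dp": [0, 0, 0], "hand": 15},
    {"angular": [0, 0, 0], "dp": [0, 0, 0], "hand": 15}
  ]
}}

```text
time_s: 5.42
tcp_pos: [0.5065, -0.0892, 0.0898]
ee_rot: [[0.954, -0.3, -0.002], [-0.3, -0.954, 0.0], [-0.002, 0.0, -1.0]]
wrist_force: [0.4, 0.8, -4.9]
gripper_width: 0.294
```

Emit:
{"fn": "play_rows", "kwargs": {
  "commands": [
    {"angular": [0, 0, 0], "dp": [0, 0, -0.03], "hand": 15},
    {"angular": [0, 0, -8], "dp": [0, 0, -0.04], "hand": 15},
    {"angular": [0, 0, -8], "dp": [0, 0, -0.035], "hand": 15},
    {"angular": [0, 0, -8], "dp": [0, 0, -0.02], "hand": 15},
    {"angular": [0, 0, -8], "dp": [0, 0, 0], "hand": 15}
  ]
}}

```text
time_s: 6.05
tcp_pos: [0.5078, -0.089, 0.2164]
ee_rot: [[0.967, 0.256, 0.002], [0.256, -0.967, 0.0], [0.002, 0.0, -1.0]]
wrist_force: [-0.3, 0.7, -5.1]
gripper_width: 0.297
```

Emit:
{"fn": "play_rows", "kwargs": {
  "commands": [
    {"angular": [0, 0, 0], "dp": [0, 0, 0], "hand": 15},
    {"angular": [0, 0, 0], "dp": [0, 0, 0], "hand": 15}
  ]
}}

```text
time_s: 6.3
tcp_pos: [0.5068, -0.0891, 0.2144]
ee_rot: [[0.968, 0.25, -0.003], [0.25, -0.968, 0.0], [-0.002, -0.001, -1.0]]
wrist_force: [-0.3, 0.4, -4.8]
gripper_width: 0.299
```

Emit:
{"fn": "play_rows", "kwargs": {
  "commands": [
    {"angular": [0, 0, 0], "dp": [0.01, -0.025, 0], "hand": 15},
    {"angular": [0, 0, 0], "dp": [0.02, -0.05, 0], "hand": 15},
    {"angular": [0, 0, 0], "dp": [0.02, -0.05, 0], "hand": 15},
    {"angular": [0, 0, 0], "dp": [0.02, -0.05, 0], "hand": 15},
    {"angular": [0, 0, 0], "dp": [0.02, -0.05, 0], "hand": 15}
  ]
}}

```text
time_s: 6.92
tcp_pos: [0.5377, 0.1529, 0.2148]
ee_rot: [[0.968, 0.25, -0.001], [0.25, -0.968, -0.001], [-0.001, 0.0, -1.0]]
wrist_force: [0.8, -0.7, -3.8]
gripper_width: 0.295
```

Emit:
{"fn": "play_rows", "kwargs": {
  "commands": [
    {"angular": [0, 0, 0], "dp": [0.0087, -0.025, 0], "hand": 15},
    {"angular": [0, 0, 0], "dp": [0, 0, 0], "hand": 15},
    {"angular": [0, 0, 0], "dp": [0, 0, 0], "hand": 15}
  ]
}}

```text
time_s: 7.3
tcp_pos: [0.5396, 0.1771, 0.2147]
ee_rot: [[0.968, 0.251, -0.002], [0.251, -0.968, -0.001], [-0.002, 0.001, -1.0]]
wrist_force: [0.3, -0.4, -5.4]
gripper_width: 0.297
```

```bash
python3 - <<'E'
from h import *
s=r.sense(); print(s["tcp_pos"],np.round(s["joints"],1),np.round(s["ee_rot"],4).tolist(),s["wrist_force"],s["moment"])
p=r.capture("scene"); save(p,"s2",(280,190,430,340),4)
q=r.capture("top")
c=np.array(s["tcp_pos"])
for nm,pp in(("scene",p),("top",q)):
    W=cloud(pp).reshape(-1,3); d=W-c
    ax=np.array([-.9686,-.2487]); ay=np.array([.2487,-.9686]); u=d[:,:2]@ax; v=d[:,:2]@ay; z=W[:,2]
    # head: underside expected c.z-.0605
    h=z-(c[2]-.0605)
    for l,m in (("all",(h>-.01)&(h<.05)&(u>-.04)&(u<.1)&(abs(v)<.04)),("rails",(h>.022)&(h<.036)&(u>.03)&(u<.1)&(abs(v)<.035)),("stem",(h>.055)&(h<.098)&(abs(u)<.025)&(abs(v)<.012))):
        if m.sum()>5: print(nm,l,m.sum(),'u',np.round(np.percentile(u[m],[1,50,99])*1e3,1),'v',np.round(np.percentile(v[m],[1,50,99])*1e3,1),'h',np.round(np.percentile(h[m],[1,50,99])*1e3,1))
E
```

```text
[0.53955997 0.17710758 0.21474306] [ 34.5  16.9  -8.4  -0.  -64.9  70. ] [[0.9679, 0.2512, -0.0018], [0.2512, -0.9679, -0.0012], [-0.0021, 0.0007, -1.0]] [ 0.2571087  -0.39110626 -5.44404665] [-0.08480859 -0.0353126  -0.00063636]
scene all 986 u [-8.7 38.2 82.1] v [-20.2   9.2  24.4] h [ 0.1 26.6 49.8]
scene rails 306 u [30.6 61.3 82.2] v [-16.9   0.3  17.1] h [22.2 28.5 35.3]
scene stem 275 u [-11.1  12.8  16.1] v [-11.8  -0.1  11.8] h [55.2 83.7 97.7]
top all 163 u [27.3 60.5 80.5] v [-15.5  -4.1  18.3] h [ 1.1 28.7 49.1]
top rails 118 u [34.5 70.1 80.4] v [-15.5  -5.3  18.5] h [23.4 28.8 32.7]
```

View pics/s2.png

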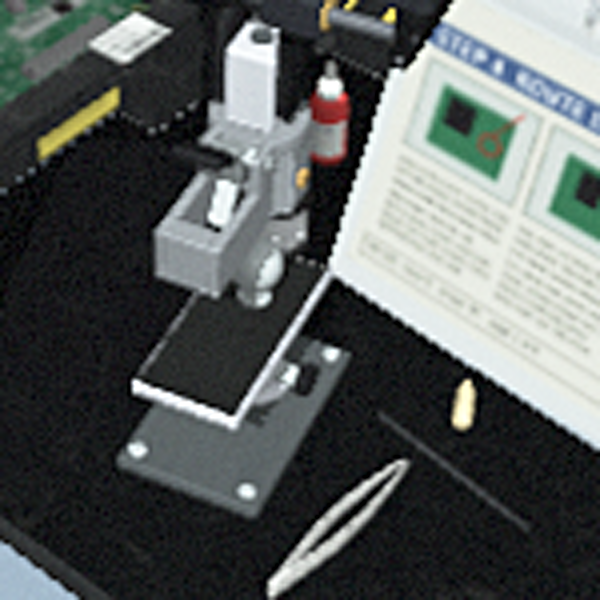

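Head hangs above the ball (ball at image 265,270), with the tail aligned over the plate (tail end at u = 82 mm, rails centred). Lowering it by feel.

Emit:
{"fn": "play_rows", "kwargs": {
  "commands": [
    {"angular": [0, 0, 0], "dp": [0.0004, -0.0003, 0.015], "hand": 15},
    {"angular": [0, 0, 0], "dp": [0, 0, 0.015], "hand": 15},
    {"angular": [0, 0, 0], "dp": [0, 0, 0.005], "hand": 15},
    {"angular": [0, 0, 0], "dp": [0, 0, 0], "hand": 15}
  ]
}}

```text
time_s: 7.9
tcp_pos: [0.5402, 0.1778, 0.1798]
ee_rot: [[0.968, 0.252, -0.001], [0.252, -0.968, -0.001], [-0.001, 0.001, -1.0]]
wrist_force: [0.3, 0.1, -4.8]
gripper_width: 0.299
```

Emit:
{"fn": "play_rows", "kwargs": {
  "commands": [
    {"angular": [0, 0, 0], "dp": [0, 0, 0.003], "hand": 15},
    {"angular": [0, 0, 0], "dp": [0, 0, 0.002], "hand": 15},
    {"angular": [0, 0, 0], "dp": [0, 0, 0.002], "hand": 15},
    {"angular": [0, 0, 0], "dp": [0, 0, 0.002], "hand": 15}
  ]
}}

```text
time_s: 8.4
tcp_pos: [0.5404, 0.1781, 0.1715]
ee_rot: [[0.968, 0.252, 0.0], [0.252, -0.968, 0.0], [0.0, -0.0, -1.0]]
wrist_force: [-1.0, -0.1, -6.3]
gripper_width: 0.292
```

Emit:
{"fn": "play_rows", "kwargs": {
  "commands": [
    {"angular": [0, 0, 0], "dp": [0, 0.0003, 0.002], "hand": 15},
    {"angular": [0, 0, 0], "dp": [0, 0, 0.002], "hand": 15},
    {"angular": [0, 0, 0], "dp": [0, 0, 0.002], "hand": 15},
    {"angular": [0, 0, 0], "dp": [0, 0, 0.002], "hand": 15}
  ]
}}

```text
time_s: 8.9
tcp_pos: [0.5405, 0.1778, 0.1634]
ee_rot: [[0.968, 0.252, -0.0], [0.252, -0.968, -0.0], [-0.0, 0.0, -1.0]]
wrist_force: [-1.1, -0.0, -5.1]
gripper_width: 0.297
```

Emit:
{"fn": "play_rows", "kwargs": {
  "commands": [
    {"angular": [0, 0, 0], "dp": [0, 0, 0.002], "hand": 15},
    {"angular": [0, 0, 0], "dp": [0, 0, 0.002], "hand": 15},
    {"angular": [0, 0, 0], "dp": [0, 0, 0.002], "hand": 15},
    {"angular": [0, 0, 0], "dp": [0, 0, 0.002], "hand": 15}
  ]
}}

```text
time_s: 9.4
tcp_pos: [0.5405, 0.1778, 0.1554]
ee_rot: [[0.968, 0.252, -0.0], [0.252, -0.968, -0.0], [-0.0, 0.0, -1.0]]
wrist_force: [-0.5, 0.4, -4.7]
gripper_width: 0.298
```

Emit:
{"fn": "play_rows", "kwargs": {
  "commands": [
    {"angular": [0, 0, 0], "dp": [0, 0, 0.0015], "hand": 15},
    {"angular": [0, 0, 0], "dp": [0, 0, 0.0015], "hand": 15},
    {"angular": [0, 0, 0], "dp": [0, 0, 0.001], "hand": 15},
    {"angular": [0, 0, 0], "dp": [0, 0, 0.001], "hand": 15}
  ]
}}

```text
time_s: 9.9
tcp_pos: [0.5409, 0.1778, 0.152]
ee_rot: [[0.968, 0.252, 0.002], [0.252, -0.968, 0.0], [0.002, 0.0, -1.0]]
wrist_force: [-2.2, -1.4, 4.9]
gripper_width: 0.295
```

Emit:
{"fn": "play_rows", "kwargs": {
  "commands": [
    {"angular": [0, 0, 0], "dp": [0, 0, 0.0015], "hand": 15},
    {"angular": [0, 0, 0], "dp": [0, 0, 0.0015], "hand": 15},
    {"angular": [0, 0, 0], "dp": [0, 0, 0.001], "hand": 15}
  ]
}}

```text
time_s: 10.28
tcp_pos: [0.5415, 0.178, 0.1484]
ee_rot: [[0.968, 0.253, 0.003], [0.253, -0.968, 0.001], [0.003, 0.0, -1.0]]
wrist_force: [-1.4, -0.7, 6.5]
gripper_width: 0.298
```

Emit:
{"fn": "play_rows", "kwargs": {
  "commands": [
    {"angular": [0, 0, 0], "dp": [0, 0, 0.0015], "hand": 15},
    {"angular": [0, 0, 0], "dp": [0, 0, 0.0015], "hand": 15},
    {"angular": [0, 0, 0], "dp": [0, 0, 0.001], "hand": 15}
  ]
}}

```text
time_s: 10.65
tcp_pos: [0.5416, 0.178, 0.1444]
ee_rot: [[0.968, 0.253, 0.003], [0.253, -0.968, 0.001], [0.003, 0.0, -1.0]]
wrist_force: [-1.8, -1.1, 4.3]
gripper_width: 0.302
```

Emit:
{"fn": "play_rows", "kwargs": {
  "commands": [
    {"angular": [0, 0, 0], "dp": [0, 0, 0.0015], "hand": 15},
    {"angular": [0, 0, 0], "dp": [0, 0, 0.0015], "hand": 15},
    {"angular": [0, 0, 0], "dp": [0, 0, 0.001], "hand": 15}
  ]
}}

```text
time_s: 11.02
tcp_pos: [0.5408, 0.1779, 0.1378]
ee_rot: [[0.968, 0.252, 0.001], [0.252, -0.968, 0.001], [0.001, -0.0, -1.0]]
wrist_force: [2.6, 0.1, -4.7]
gripper_width: 0.292
```

Emit:
{"fn": "play_rows", "kwargs": {
  "commands": [
    {"angular": [0, 0, 0], "dp": [0, 0, 0.0015], "hand": 15},
    {"angular": [0, 0, 0], "dp": [0, 0, 0.001], "hand": 15},
    {"angular": [0, 0, 0], "dp": [0, 0, 0.001], "hand": 15}
  ]
}}

```text
time_s: 11.4
tcp_pos: [0.5406, 0.1779, 0.1363]
ee_rot: [[0.968, 0.253, 0.001], [0.253, -0.968, -0.0], [0.0, 0.0, -1.0]]
wrist_force: [-2.6, 0.5, 8.1]
gripper_width: 0.296
```

Emit:
{"fn": "play_rows", "kwargs": {
  "commands": [
    {"angular": [0, 0, 0], "dp": [0, 0, 0.001], "hand": 15},
    {"angular": [0, 0, 0], "dp": [0, 0, 0.001], "hand": 15}
  ]
}}

```text
time_s: 11.65
tcp_pos: [0.5407, 0.178, 0.1361]
ee_rot: [[0.967, 0.253, 0.002], [0.253, -0.967, -0.0], [0.002, 0.0, -1.0]]
wrist_force: [-5.9, 1.2, 15.3]
gripper_width: 0.296
```

Snapped past the catches and hit a hard stop at TCP 0.136 (predicted 0.1355). Easing off, letting go and lifting.

Emit:
{"fn": "play_rows", "kwargs": {
  "commands": [
    {"angular": [0, 0, 0], "dp": [0, 0, -0.002], "hand": 15},
    {"angular": [0, 0, 0], "dp": [0, 0, 0], "hand": 40},
    {"angular": [0, 0, 0], "dp": [0, 0, 0], "hand": 60},
    {"angular": [0, 0, 0], "dp": [0, 0, 0], "hand": 80},
    {"angular": [0, 0, 0], "dp": [0, 0, 0], "hand": 80}
  ]
}}

```text
time_s: 12.28
tcp_pos: [0.5404, 0.1777, 0.1348]
ee_rot: [[0.968, 0.252, -0.0], [0.252, -0.968, -0.0], [-0.0, 0.0, -1.0]]
wrist_force: [0.4, -0.1, -0.6]
gripper_width: 0.653
```

Emit:
{"fn": "play_rows", "kwargs": {
  "commands": [
    {"angular": [0, 0, 0], "dp": [0, 0, 0], "hand": 80},
    {"angular": [0, 0, 0], "dp": [0, 0, -0.02], "hand": 80},
    {"angular": [0, 0, 0], "dp": [0, 0, -0.04], "hand": 80},
    {"angular": [0, 0, 0], "dp": [0, 0, -0.04], "hand": 80},
    {"angular": [0, 0, 0], "dp": [0, 0, 0], "hand": 0}
  ]
}}

```text
time_s: 12.9
tcp_pos: [0.5423, 0.1787, 0.239]
ee_rot: [[0.968, 0.252, 0.007], [0.252, -0.968, 0.004], [0.008, -0.002, -1.0]]
wrist_force: [0.6, -0.1, -0.5]
gripper_width: 0.751
```

```bash
python3 - <<'E'
from h import *
s=r.sense(); print(s["tcp_pos"],s["wrist_force"],s["gripper_width"])
p=r.capture("scene"); q=r.capture("top"); save(p,"s3",(280,190,430,340),4)
c=np.array([.5401,.1777])
for nm,pp in(("scene",p),("top",q)):
    W=cloud(pp).reshape(-1,3); d=W[:,:2]-c
    ax=np.array([-.968,-.252]); ay=np.array([.252,-.968]); u=d@ax; v=d@ay; h=W[:,2]-.0752
    for l,m in (("rails",(h>.02)&(h<.038)&(u>.03)&(u<.1)&(abs(v)<.035)),("stemtop",(h>.085)&(h<.105)&(np.hypot(u,v)<.03)),("pad",(h>.04)&(h<.085)&(u>.045)&(u<.085)&(abs(v)<.02))):
        if m.sum()>5: print(nm,l,m.sum(),'u',np.round(np.percentile(u[m],[2,50,98])*1e3,1),'v',np.round(np.percentile(v[m],[2,50,98])*1e3,1),'h',np.round(np.percentile(h[m],[2,50,98])*1e3,1))
    m=(h>.024)&(h<.034)&(u>.05)&(u<.082)&(abs(v)<.017); A=np.c_[u[m],v[m],np.ones(m.sum())]; print('rail slope',np.linalg.lstsq(A,h[m],rcond=None)[0])
    e=r.find_in("lever_pad",pp); print([(round(x["score"],2),np.round(x["extent"]).tolist()) for x in e[:2]])
E
```

```text
[0.5423328  0.17865238 0.23904973] [ 0.58244271 -0.07654162 -0.45020819] 0.7505973091308378
scene rails 302 u [32.4 62.5 81.6] v [-16.5   1.5  16.9] h [20.4 29.1 35.7]
scene stemtop 163 u [-14.5   4.   14.6] v [-11.8   1.8  12.4] h [85.8 94.1 98.2]
scene pad 78 u [45.9 67.6 72. ] v [-10.9   2.2  12.2] h [62.4 74.4 78.7]
rail slope [-0.04794074 -0.01232545  0.03258251]
[(0.72, [323.0, 254.0, 341.0, 271.0])]
top rails 109 u [35.4 69.8 80.1] v [-15.9  -5.   17.9] h [21.7 29.1 33.3]
top pad 92 u [46.4 60.6 71.2] v [-10.9   1.2  12.9] h [61.2 72.8 79.2]
rail slope [ 0.02670939 -0.02615248  0.02764972]
[(0.52, [340.0, 244.0, 352.0, 261.0])]
```

View pics/s3.png

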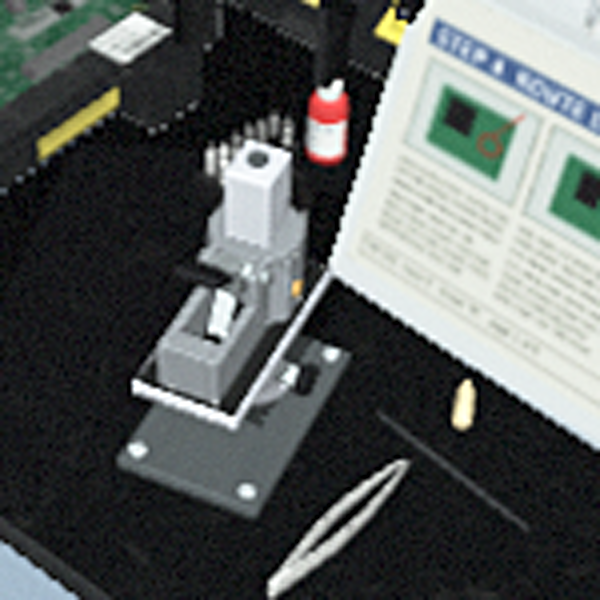

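Head sits flat and home: rail top about 29 mm (nominal 30) and stem top about 94–95 mm above the plate, with the lever pad raised at u≈60. Now closing the fingers and pressing the lever.

Emit:
{"fn": "play_rows", "kwargs": {
  "commands": [
    {"angular": [0, 0, 0], "dp": [-0.033, 0, 0], "hand": 0},
    {"angular": [0, 0, 0], "dp": [-0.033, 0, 0], "hand": 0},
    {"angular": [0, 0, 0], "dp": [0, 0, 0], "hand": 0},
    {"angular": [0, 0, 0], "dp": [0, 0, 0], "hand": 0},
    {"angular": [0, 0, 0], "dp": [0, 0, 0], "hand": 0}
  ]
}}

```text
time_s: 13.72
tcp_pos: [0.4771, 0.1613, 0.2345]
ee_rot: [[0.968, 0.252, -0.001], [0.252, -0.968, -0.001], [-0.001, 0.0, -1.0]]
wrist_force: [0.4, -0.7, -0.7]
gripper_width: 0.043
```

Emit:
{"fn": "play_rows", "kwargs": {
  "commands": [
    {"angular": [0, 0, 0], "dp": [0, 0, 0.02], "hand": 0},
    {"angular": [0, 0, 0], "dp": [0, 0, 0.02], "hand": 0},
    {"angular": [0, 0, 0], "dp": [0, 0, 0.02], "hand": 0},
    {"angular": [0, 0, 0], "dp": [0, 0, 0], "hand": 0},
    {"angular": [0, 0, 0], "dp": [0, 0, 0], "hand": 0}
  ]
}}

```text
time_s: 14.35
tcp_pos: [0.4774, 0.1615, 0.1756]
ee_rot: [[0.968, 0.252, 0.001], [0.252, -0.968, 0.0], [0.001, 0.0, -1.0]]
wrist_force: [0.2, 0.5, -0.0]
gripper_width: 0.005
```

Fingers shut at h ≈ 100 mm. Press down slowly, drifting outward.

Emit:
{"fn": "play_rows", "kwargs": {
  "commands": [
    {"angular": [0, 0, 0], "dp": [0, 0, 0.01], "hand": 0},
    {"angular": [0, 0, 0], "dp": [0, 0, 0.005], "hand": 0},
    {"angular": [0, 0, 0], "dp": [0, 0, 0.003], "hand": 0},
    {"angular": [0, 0, 0], "dp": [0, 0, 0.003], "hand": 0}
  ]
}}

```text
time_s: 14.85
tcp_pos: [0.4767, 0.1611, 0.1541]
ee_rot: [[0.968, 0.252, 0.0], [0.252, -0.968, -0.0], [0.0, 0.0, -1.0]]
wrist_force: [-2.0, -0.1, 4.7]
gripper_width: 0.002
```

Emit:
{"fn": "play_rows", "kwargs": {
  "commands": [
    {"angular": [0, 0, 0], "dp": [-0.001, 0, 0.003], "hand": 0},
    {"angular": [0, 0, 0], "dp": [-0.001, 0, 0.003], "hand": 0},
    {"angular": [0, 0, 0], "dp": [-0.001, 0, 0.003], "hand": 0}
  ]
}}

```text
time_s: 15.22
tcp_pos: [0.4729, 0.1599, 0.1453]
ee_rot: [[0.968, 0.252, -0.001], [0.252, -0.968, -0.001], [-0.002, 0.0, -1.0]]
wrist_force: [-2.7, -1.0, 4.6]
gripper_width: 0.009
```

Emit:
{"fn": "play_rows", "kwargs": {
  "commands": [
    {"angular": [0, 0, 0], "dp": [-0.001, 0, 0.003], "hand": 0},
    {"angular": [0, 0, 0], "dp": [-0.001, 0, 0.003], "hand": 0},
    {"angular": [0, 0, 0], "dp": [-0.001, 0, 0.003], "hand": 0}
  ]
}}

```text
time_s: 15.6
tcp_pos: [0.4706, 0.1595, 0.1358]
ee_rot: [[0.968, 0.252, -0.0], [0.252, -0.968, -0.0], [-0.0, 0.0, -1.0]]
wrist_force: [-2.5, -0.8, 2.7]
gripper_width: 0.001
```

Emit:
{"fn": "play_rows", "kwargs": {
  "commands": [
    {"angular": [0, 0, 0], "dp": [0, 0, 0.003], "hand": 0},
    {"angular": [0, 0, 0], "dp": [0, 0, 0.003], "hand": 0},
    {"angular": [0, 0, 0], "dp": [0, 0, 0.002], "hand": 0},
    {"angular": [0, 0, 0], "dp": [0, 0, 0.001], "hand": 0}
  ]
}}

```text
time_s: 16.1
tcp_pos: [0.4709, 0.1597, 0.1269]
ee_rot: [[0.968, 0.252, 0.0], [0.252, -0.968, 0.0], [0.0, -0.0, -1.0]]
wrist_force: [-1.8, -0.8, 2.6]
gripper_width: 0.001
```

Emit:
{"fn": "play_rows", "kwargs": {
  "commands": [
    {"angular": [0, 0, 0], "dp": [0, 0, 0.001], "hand": 0},
    {"angular": [0, 0, 0], "dp": [0, 0, 0.001], "hand": 0}
  ]
}}

```text
time_s: 16.35
tcp_pos: [0.4709, 0.1597, 0.1263]
ee_rot: [[0.968, 0.253, 0.0], [0.253, -0.968, -0.0], [0.0, 0.0, -1.0]]
wrist_force: [-7.2, -0.4, 14.4]
gripper_width: 0.002
```

Emit:
{"fn": "play_rows", "kwargs": {
  "commands": [
    {"angular": [0, 0, 0], "dp": [0, 0, 0.001], "hand": 0},
    {"angular": [0, 0, 0], "dp": [0, 0, 0.001], "hand": 0}
  ]
}}

```text
time_s: 16.6
tcp_pos: [0.4709, 0.1597, 0.126]
ee_rot: [[0.967, 0.253, 0.001], [0.253, -0.967, -0.0], [0.001, 0.001, -1.0]]
wrist_force: [-11.2, -1.0, 23.2]
gripper_width: 0.007
```

Hard stop at z = 0.126, against 0.1257 predicted for fully down. Backing off and checking.

Emit:
{"fn": "play_rows", "kwargs": {
  "commands": [
    {"angular": [0, 0, 0], "dp": [0, 0, -0.004], "hand": 0},
    {"angular": [0, 0, 0], "dp": [0, 0, -0.03], "hand": 0},
    {"angular": [0, 0, 0], "dp": [0, 0, -0.05], "hand": 0},
    {"angular": [0, 0, 0], "dp": [0, 0, -0.05], "hand": 0},
    {"angular": [0, 0, 0], "dp": [0, 0, 0], "hand": 0}
  ]
}}

```text
time_s: 17.23
tcp_pos: [0.4736, 0.1612, 0.2615]
ee_rot: [[0.968, 0.252, 0.01], [0.252, -0.968, 0.006], [0.011, -0.003, -1.0]]
wrist_force: [-0.2, 0.0, -0.7]
gripper_width: 0.006
```

```bash
python3 - <<'E'
from h import *
s=r.sense(); print(s["tcp_pos"],s["wrist_force"])
p=r.capture("scene"); q=r.capture("top"); save(p,"s4",(280,190,430,340),4)
c=np.array([.5401,.1777])
for nm,pp in(("scene",p),("top",q)):
    W=cloud(pp).reshape(-1,3); d=W[:,:2]-c
    ax=np.array([-.968,-.252]); ay=np.array([.252,-.968]); u=d@ax; v=d@ay; h=W[:,2]-.0752
    for l,m in (("rails",(h>.02)&(h<.036)&(u>.03)&(u<.1)&(abs(v)<.035)),("stemtop",(h>.085)&(h<.105)&(np.hypot(u,v)<.03)),("pad",(h>.04)&(h<.085)&(u>.055)&(u<.09)&(abs(v)<.02))):
        if m.sum()>5: print(nm,l,m.sum(),'u',np.round(np.percentile(u[m],[2,50,98])*1e3,1),'v',np.round(np.percentile(v[m],[2,50,98])*1e3,1),'h',np.round(np.percentile(h[m],[2,50,98])*1e3,1))
    m=(h>.045)&(h<.056)&(u>.063)&(u<.081)&(abs(v)<.011)
    if m.sum()>5: print('pad slope',np.polyfit(u[m],h[m],1),m.sum())
E
```

```text
[0.4735661  0.16121357 0.2614657 ] [-0.17522854  0.04249462 -0.71112817]
scene rails 203 u [34.  73.7 81.8] v [-16.4   7.8  16.7] h [20.5 29.1 34.3]
scene stemtop 165 u [-14.7   3.4  14.3] v [-12.2   1.8  12.2] h [85.2 94.2 98. ]
scene pad 124 u [55.8 71.6 81.9] v [-11.5   0.7  11.8] h [45.3 49.6 51.8]
pad slope [-0.06445271  0.05452353] 76
top stemtop 90 u [-15.8  -5.3   7.5] v [-11.9  -1.1  12.3] h [90.4 95.  98.3]
```

View pics/s4.png

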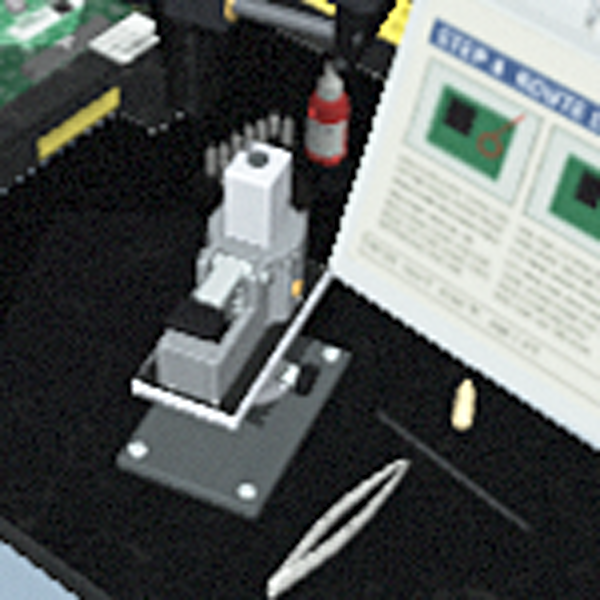

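The lever is level (pad at image 197,318; 49.6 mm above the plate against 50.5 nominal, spanning u up to 82), and the head is home. Handing in.

Emit:
{"fn": "play_rows", "kwargs": {
  "commands": [
    {"angular": [0, 0, 0], "dp": [0, 0, 0], "hand": 0},
    {"angular": [0, 0, 0], "dp": [0, 0, 0], "hand": 0}
  ]
}}

```text
time_s: 17.58
tcp_pos: [0.4705, 0.1594, 0.2558]
ee_rot: [[0.968, 0.252, -0.002], [0.252, -0.968, -0.001], [-0.002, 0.001, -1.0]]
wrist_force: [0.3, 0.5, 0.1]
gripper_width: 0.007
```

```bash
python3 -c "
from station import r
print(r.finish_job())"
```

```text
the job is handed in; nothing more can be done
None
```

The head is on the ball mount, pressed fully home, and locked with the lever down. I handed the job in at 17.6 s.

- **Seating:** I gripped the head by its stem and turned it about 32° so the tail lay along the plate. I then lowered it in small steps past the catches. It stopped hard with the tool at 0.136 m, against 0.1355 m predicted. The last reading was 15 N at the stop.
- **Lever:** I let go and pressed the pad with closed fingers. It stopped hard at 0.126 m, against 0.1257 m predicted for fully down. The last reading was 23 N upward, with 11 N sideways.
- **Last checks:** Measured above the plate, the stem top was about 94–95 mm, the rails about 29 mm (nominal 30) and the pad 49.6 mm (nominal 50.5). The pad lay level within the depth noise, and the arm was clear.
- **Weak or missing checks:** The top camera gave no rail or pad reading in that last look, so those two rest on the scene camera alone. I did not measure whether the other things had moved. The last close-up showed the tweezers, pen and standoff in place, but the tape roll and solder spool were not checked. The arm made no contact near any of them.

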